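# Make up two shoe repair kits

## Robot

A 7-joint arm with a two-finger parallel gripper is mounted at the origin on the work surface. World frame = base frame: x ahead of the robot, y to its left, z up, the work surface at z = 0. Lengths are in m, angles in rad, forces in N, time in s.
With the tool pointing down it reaches from about 0.4 to 0.85 m from the base axis. Payload 10.4 kg.
Tool frame: the origin (TCP) lies on the front face of the gripper's body, between the roots of the fingers; the fingertips stand 70 mm ahead of it and the grasp point (between the pads) lies 51 mm ahead of it; y points along the fingers, z is the direction in which the jaws open and shut, and the axes are right-handed (so a half turn about y gives the same grasp; the last joint's range is limited). The gripper opens to 87 mm and grips with 3 to 60 N. Pads are 19 mm wide; open, the fingers measure 117 mm over their backs; the gripper's body (75 mm by 190 mm) begins 51 mm behind the grasp point.
Start: joints at [1.229, 0.332, -0.065, 1.46, 0.022, 1.35, -0.088], TCP at [0.196, -0.594, 0.292] pointing down, gripper open.
Joint ranges: [-2.6, 2.6], [-0.5, 2.12], [-1.47, 1.34], [0.16, 2.42], [-1.27, 4.41], [0.06, 2.06], [-2.6, 2.6]. Speed limits (rad/s): [2.22, 2.22, 2.79, 2.79, 3.14, 3.14, 3.14].

## Interface

Orientations are given as a unit quaternion [x, y, z, w].
In Python, from bench import * gives the robot as it stands. The module is installed in compiled form; this text tells all that it offers.
- The arm moves only by the shell command python3 -m pendant 'ROWS' [FORCE]. ROWS is JSON, a list of rows, each an object with "dp": the shift along the world's x, y, z in mm, a list of three; "angular": the turn, a rotation vector about the world's x, y, z in degrees, a list of three; "jaw": the closure in counts, from 0 (fully open) to 255 (shut). A call has 1 to 12 rows; each row shifts and turns the commanded pose from where the row before left it; what a row does not reach is not made up. A row lasts 1/10 s, in which the tool goes at most 50 mm and 8.59 degrees, less where a joint would pass 70% of its speed; a pose out of reach is approached as far as the arm can. A call is refused whole if a number of a shift passes 50 or a number of a turn 8.59, either way. A call with a gripper value outside its range is refused whole. The fingers move at their own pace and stop on an object; FORCE is the grip in N (left out, the last holds). Time passes only in rows, so rows that do not move let the fingers close. It gives the time, the measured TCP pose, the force and the opening at its end, in the units of the state.
- read_state(): the state, without advancing time (a new reading comes with each control period).
- camera(name): name is "side" or "top" or "wrist"; returns (picture, depth): 480x640x3 uint8, red, green, blue; 480x640 float32, m along the optical axis (not along the pixel's ray), 0 where there is no reading.
- get_calibration(name): a dict with "K" (3x3 intrinsics, pixels), "extrinsics" (4x4, takes a point from world to camera coordinates). Camera axes: x right, y up, looking along -z (the intrinsics and any distortion apply to the point x, -y, -z); pixel columns grow to the right and rows downward; lengths in m; the calibration is good to about 2 mm. The wrist camera is an equidistant fisheye: a pixel r from the principal point sees the ray r / f radians off the axis. A picture is of the moment at which its call begins: read the wrist's pose just before it. get_calibration takes no time and is no camera call; for the wrist camera it gives the pose at the moment of the call.
- close_job(): hands the job in, once; it reports no verdict.
The state is a dict: "time": time; "joint_positions": joint angles; "joint_vel": joint speeds; "joint_torque": joint torques, N m; "ee_pos": TCP position; "eef_rot": TCP orientation; "ft_force": force on the tool from outside, world axes, zero at the start; "torque": the same for the moment, N m; "width": finger opening in m.
Only numpy, scipy, OpenCV 4.12 (cv2) and the standard library are available. Lean on these libraries where they do the work, as an engineer would, in place of code of your own. Each camera call takes 0.05 s, during which the arm holds its last target.

## Task

Make up two shoe repair kits from the stock on the bench: the large heel block, the roll of tape and the glue pot go in the long tray, and the small heel block and the eyelet tin go in the square tray. Set every thing down flat on the tray's floor, side by side and the same way up as it stands now, and keep the glue pot upright all the time. Leave the hammer, the screwdriver and the paste bottle where they are.

Things in the scene. Friction and masses are not known exactly. Their poses are not given: they have to be found in the camera images.
- long_tray: Long open tray of grey plastic, fixed to the bench, 140 (its x) by 250 (its y, the long way) by 35 mm high outside; walls 4 mm thick, floor 4 to 5 mm thick, so about 132 by 242 mm inside. Origin: centre of its underside. The two trays may stand on either side and turned up to 0.2 rad either way.
- square_tray: Square open tray of grey plastic, fixed to the bench, 150 by 150 by 35 mm high outside; walls 4 mm, floor 4 to 5 mm thick, so about 142 by 142 mm inside. Origin: centre of its underside; x and y along its sides.
- large_heel: Large D-shaped heel block, plain black rubber: 62 mm long (its x; the straight edge at +x, the round back at -x), 54 mm wide (its y; the two flat sides are parallel to x and reach from x = -4 to x = +31 mm), 34 mm high. Origin: centre of the underside. Loose, about 70 g, lies flat, any yaw.
- small_heel: Small D-shaped heel block of the same make: 44 mm long (its x; the straight edge at +x, the round back at -x), 38 mm wide (its y; the flat sides reach from x = -3 to x = +22 mm), 26 mm high. Origin: centre of the underside. Loose, about 35 g, lies flat, any yaw.
- tape_roll: Roll of white paper tape lying flat: a ring 60 mm across outside, 38 mm inside, 25 mm high. Origin: centre of the underside. Loose, about 60 g.
- glue_pot: Closed round white glue pot with a screw lid, at most 54 mm across, 55 mm high, upright. Origin: centre of the underside. Loose, about 120 g.
- eyelet_tin: Low round closed steel tin: 49 mm across its lid, 46 mm below, 22 mm high, lying flat. Origin: centre of the underside. Loose, about 60 g.
- screwdriver: Screwdriver about 200 mm long with a black handle, lying between the trays, its handle towards the robot. Bystander: leave it.
- hammer: Hammer about 270 mm long with a wooden handle, lying on the bench far to the robot's left. Bystander: leave it.
- paste_bottle: White bottle with a tall yellow nozzle, 68 mm across, 155 mm tall, standing upright far to the robot's right. Origin: centre of the underside. Bystander: leave it.

How it is judged:
At the end, for the whole second after the job is handed in: Large heel block, tape roll and glue pot in the long tray, small heel block and eyelet tin in the square tray: each origin inside the tray's walls and at most 10 mm above the tray's underside (on its floor, not on a wall or another thing), within 0.15 rad of its starting way up, at rest (x of large_heel in the frame of long_tray between -0.066 and 0.066 m and y of large_heel in the frame of long_tray between -0.121 and 0.121 m and z of large_heel in the frame of long_tray between 0 and 0.01 m and angle between each of large_heel, tape_roll, glue_pot, small_heel, eyelet_tin's own z axis and vertical below 0.15 rad and linear speed of each of large_heel, tape_roll, glue_pot, small_heel, eyelet_tin below 0.02 m/s and angular speed of each of large_heel, tape_roll, glue_pot, small_heel, eyelet_tin below 0.2 rad/s and x of tape_roll in the frame of long_tray between -0.066 and 0.066 m and y of tape_roll in the frame of long_tray between -0.121 and 0.121 m and z of tape_roll in the frame of long_tray between 0 and 0.01 m and x of glue_pot in the frame of long_tray between -0.066 and 0.066 m and y of glue_pot in the frame of long_tray between -0.121 and 0.121 m and z of glue_pot in the frame of long_tray between 0 and 0.01 m and x of small_heel in the frame of square_tray between -0.071 and 0.071 m and y of small_heel in the frame of square_tray between -0.071 and 0.071 m and z of small_heel in the frame of square_tray between 0 and 0.01 m and x of eyelet_tin in the frame of square_tray between -0.071 and 0.071 m and y of eyelet_tin in the frame of square_tray between -0.071 and 0.071 m and z of eyelet_tin in the frame of square_tray between 0 and 0.01 m); the robot touches nothing.
It fails at once if the screwdriver is moved by more than 25 mm (distance of screwdriver from where it was at the start of the episode above 0.025 m).
It fails at once if the hammer is moved by more than 25 mm (distance of hammer from where it was at the start of the episode above 0.025 m).
It fails at once if the paste bottle is moved by more than 25 mm (distance of paste_bottle from where it was at the start of the episode above 0.025 m).
It fails at once if the glue pot is tipped by more than 0.6 rad (angle between glue_pot's own z axis and vertical above 0.6 rad).
It also fails if it takes over 120 s, if anything falls off the work surface, if the arm or the gripper's body presses on something with over 40 N, if the wrist force passes 120 N, or if a joint passes its speed limit or range.

## Working session

There is one attempt and no reset: what is moved stays moved. The work goes in short steps, Python scripts to look and compute and a shell command to move; the robot and the scene stay as the last step left them, time stands still between calls to the robot, and variables do not carry over. Pictures are saved under pics/ and viewed, and the job is handed in when it is done.

```bash
mkdir -p pics; cat > h.py <<'E'
from bench import *
import numpy as np, cv2
def shot(n,f):
    c=get_calibration(n); p,d=camera(n)
    cv2.imwrite('pics/'+f+'.png',p[:,:,::-1]); np.savez('pics/'+f+'.npz',p=p,d=d,K=c['K'],E=c['extrinsics'])
    return p,d,c
def cloud(d,c):
    K=np.array(c['K']);E=np.array(c['extrinsics'])
    v,u=np.mgrid[:480,:640]
    X=(u-K[0,2])/K[0,0]*d;Y=(v-K[1,2])/K[1,1]*d
    P=np.stack([X,-Y,-d,np.ones_like(d)],-1)@np.linalg.inv(E).T
    P=P[...,:3];P[d<=0]=np.nan
    return P
E
python3 - <<'E'
from h import *
s=read_state();print({k:np.round(v,3) for k,v in s.items()})
for n in('top','side'):
    p,d,c=shot(n,n+'0');print(c)
E
```

```text
{'time': np.float64(0.0), 'joint_positions': array([ 1.229,  0.333, -0.065,  1.461,  0.022,  1.35 , -0.088]), 'joint_vel': array([ 0.003, -0.002,  0.001,  0.   , -0.   , -0.001,  0.001]), 'joint_torque': array([ 1.0000e-03, -6.2327e+01,  2.5000e-02, -3.8989e+01, -6.1000e-02,
        4.0000e-02,  0.0000e+00]), 'ee_pos': array([ 0.196, -0.593,  0.291]), 'eef_rot': array([-0.112,  0.699, -0.698,  0.112]), 'ft_force': array([ 0.297, -0.479, -0.793]), 'torque': array([-0.032, -0.001,  0.004]), 'width': np.float64(0.087)}
{'K': array([[527.34984054,   0.        , 310.54386683],
       [  0.        , 527.34984054, 237.9364156 ],
       [  0.        ,   0.        ,   1.        ]]), 'extrinsics': array([[-0.01333064, -0.9997629 , -0.01721708,  0.01189509],
       [ 0.99204288, -0.01537962,  0.12495756, -0.52096131],
       [-0.12519272, -0.01541432,  0.99201269, -1.25933233],
       [ 0.        ,  0.        ,  0.        ,  1.        ]])}
{'K': array([[533.31150947,   0.        , 320.21120228],
       [  0.        , 533.31150947, 246.53123892],
       [  0.        ,   0.        ,   1.        ]]), 'extrinsics': array([[-0.89125984, -0.45333312, -0.0120407 ,  0.47084944],
       [ 0.29013071, -0.59040555,  0.75315699, -0.17350082],
       [-0.3485399 ,  0.6677652 ,  0.65773062, -1.10464391],
       [ 0.        ,  0.        ,  0.        ,  1.        ]])}
```

View pics/top0.png

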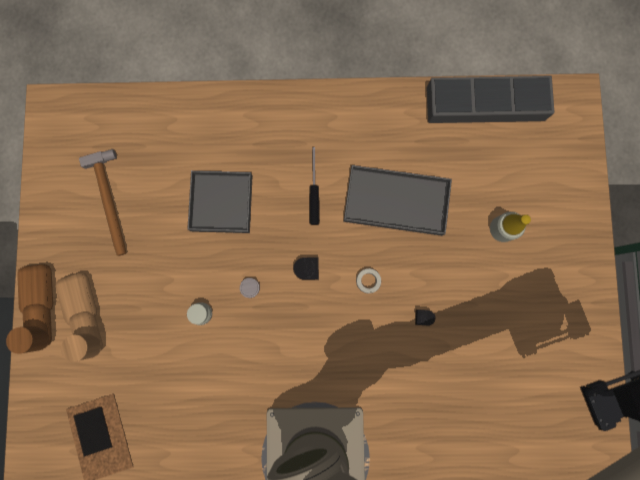

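View pics/side0.png

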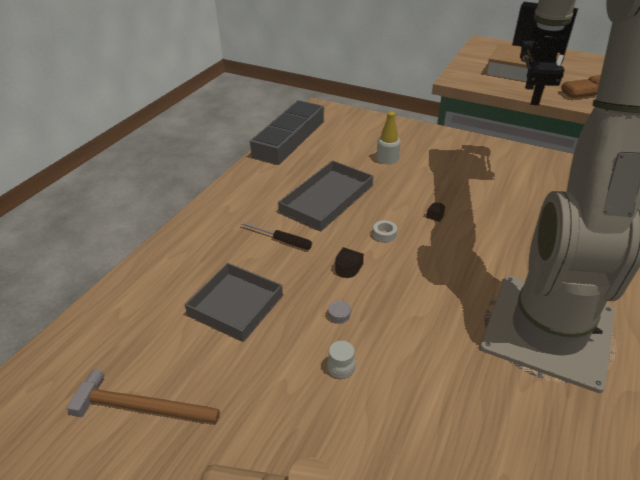

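The top view shows the square tray at (220,201), the long tray at (397,200), the large heel at (306,268), the tape at (369,280), the small heel at (425,317), the tin at (250,287), the glue pot at (199,314), the screwdriver near (314,190) and the bottle at (512,226). Next I measure them from the depth image.

```bash
cat > m.py <<'E'
from h import *
import sys
from scipy.spatial import ConvexHull
def meas(f,boxes):
    z=np.load('pics/'+f+'.npz');P=cloud(z['d'],{'K':z['K'],'extrinsics':z['E']})
    for n,(u0,u1,v0,v1,h0) in boxes.items():
        q=P[v0:v1,u0:u1].reshape(-1,3);q=q[np.isfinite(q[:,2])]
        t=q[q[:,2]>h0]
        zt=np.percentile(t[:,2],90);t2=t[t[:,2]>zt-.006]
        r=cv2.minAreaRect((t2[:,:2]*1000).astype(np.float32))
        (cx,cy),rad=cv2.minEnclosingCircle((t2[:,:2]*1000).astype(np.float32))
        print(n,len(t2),'bench %.4f top %.4f'%(np.median(q[q[:,2]<.006,2]) if (q[:,2]<.006).any() else 9,zt),'rect',np.round(r[0],1),np.round(r[1],1),round(r[2],1),'circ',round(cx,1),round(cy,1),round(rad,1),'mean',np.round(t2.mean(0)*1000,1))
if __name__=='__main__':
    meas('top0',dict(large=(285,330,250,288,.02),tape=(350,390,262,300,.015),small=(408,442,303,332,.015),tin=(235,265,272,302,.013),glue=(180,218,295,332,.045),glue_l=(180,218,295,332,.012),sq=(180,262,162,242,.028),long=(335,460,157,242,.028),screw=(300,328,140,232,.006),bottle=(485,540,200,250,.06)))
E
python3 m.py; python3 -c "
import cv2
i=cv2.imread('pics/top0.png')[120:350,180:460]
cv2.imwrite('pics/crop0.png',cv2.resize(i,None,fx=2.6,fy=2.6,interpolation=cv2.INTER_CUBIC)+25)"
```

```text
large 434 bench 0.0000 top 0.0374 rect [448.6  17.6] [61.  51.5] 89.8 circ 446.3 13.7 35.0 mean [448.3  15.9  34.8]
tape 227 bench 0.0003 top 0.0283 rect [ 416.6 -135.2] [56.5 57.2] 43.1 circ 416.8 -135.2 29.6 mean [ 416.5 -134.9   25.6]
small 231 bench 0.0003 top 0.0292 rect [ 326.9 -271. ] [44.5 35.9] 89.2 circ 326.2 -267.8 25.5 mean [ 326.3 -269.    26.6]
tin 264 bench 0.0004 top 0.0245 rect [402.6 156.6] [46.4 45.1] 0.2 circ 403.3 156.6 24.3 mean [403.2 156.6  21.9]
glue 279 bench 0.0004 top 0.0585 rect [341.7 277.2] [46.2 44.7] 89.2 circ 342.7 277.4 24.2 mean [342.7 277.1  55.8]
glue_l 290 bench 0.0004 top 0.0578 rect [341.7 277.2] [46.2 44.8] 89.2 circ 342.7 277.4 24.2 mean [342.8 277.2  55.7]
sq 369 bench 0.0016 top 0.0379 rect [619.2 230.2] [150.7 151.1] 87.5 circ 619.7 230.4 104.5 mean [618.2 233.5  35.4]
long 510 bench 0.0014 top 0.0372 rect [ 615.6 -211.7] [250.1 141.3] 80.8 circ 613.9 -211.5 141.5 mean [ 615.  -214.9   34.7]
screw 290 bench -0.0002 top 0.0266 rect [651.5  -4.6] [ 22.5 184.6] 89.1 circ 651.5 -5.8 92.3 mean [608.3  -4.8  24.3]
bottle 93 bench 0.0000 top 0.1487 rect [ 542.  -474.6] [21.5 21.5] 32.0 circ 542.2 -474.5 11.6 mean [ 541.9 -473.6  150.5]
```

View pics/crop0.png

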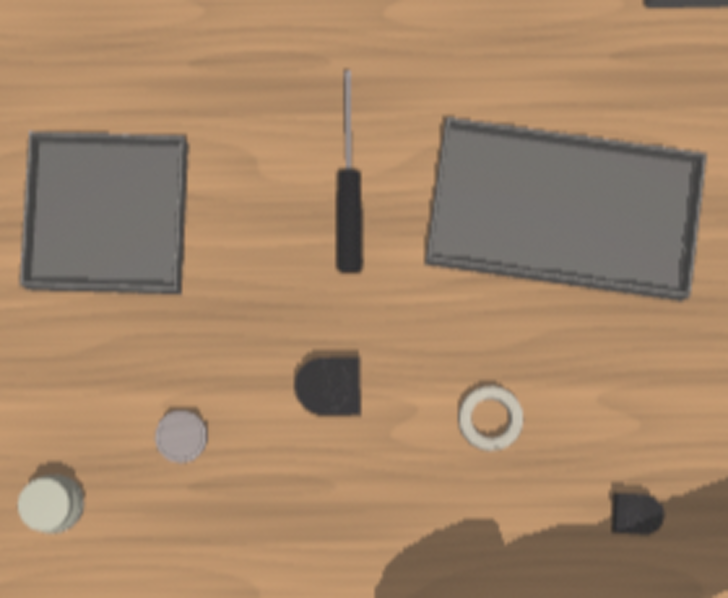

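```bash
cat > st.py <<'E'
from h import *
from scipy.spatial.transform import Rotation as R
s=read_state();M=R.from_quat(s['eef_rot']).as_matrix()
print('t',round(s['time'],2),'pos mm',np.round(np.array(s['ee_pos'])*1000,1),'down',np.round(M[:,1],3),'jaw dir',np.round(M[:,2],3),'jaw yaw',round(np.degrees(np.arctan2(M[1,2],M[0,2])),1),'w',round(s['width']*1000,1),'F',np.round(s['ft_force'],1),'q',np.round(s['joint_positions'],2))
E
python3 st.py; python3 - <<'E'
from h import *
p,d,c=shot('wrist','w0');print(c['K'],c['extrinsics'])
E
```

```text
t 0.1 pos mm [ 195.8 -593.3  291.6] down [-0.     0.001 -1.   ] jaw dir [ 0.314 -0.95  -0.001] jaw yaw -71.7 w 86.8 F [-1.   0.1 -0.3] q [ 1.23  0.33 -0.06  1.46  0.02  1.35 -0.09]
[[371.64829954   0.         320.39284741]
 [  0.         371.64829954 235.06620076]
 [  0.           0.           1.        ]] [[ 0.31437906 -0.94929304 -0.00292076 -0.6242132 ]
 [ 0.90565442  0.30084653 -0.29879999  0.03803895]
 [ 0.28452745  0.09129126  0.95431129 -0.39247852]
 [ 0.          0.          0.          1.        ]]
```

```bash
python3 -m pendant '[{"dp":[13,33,-9],"angular":[0,0,7.2],"jaw":60},{"dp":[13,33,-9],"angular":[0,0,7.2],"jaw":60},{"dp":[13,33,-9],"angular":[0,0,7.2],"jaw":60},{"dp":[13,33,-9],"angular":[0,0,7.2],"jaw":60},{"dp":[13,33,-9],"angular":[0,0,7.2],"jaw":60},{"dp":[13,33,-9],"angular":[0,0,7.2],"jaw":60},{"dp":[13,33,-9],"angular":[0,0,7.2],"jaw":60},{"dp":[13,33,-9],"angular":[0,0,7.2],"jaw":60},{"dp":[13,33,-9],"angular":[0,0,7.1],"jaw":60},{"dp":[14,34,-9],"angular":[0,0,6.5],"jaw":60},{"dp":[0,0,0],"angular":[0,0,0],"jaw":60},{"dp":[0,0,0],"angular":[0,0,0],"jaw":60}]' 25; python3 st.py; python3 - <<'E'
from h import *
p,d,c=shot('wrist','w1')
E
```

```text
time: 1.35
ee_pos: [0.3269, -0.2623, 0.2023]
eef_rot: [0.498, -0.502, 0.502, -0.498]
ft_force: [-0.6, 0.1, 0.3]
width: 0.0666
t 1.35 pos mm [ 326.9 -262.3  202.3] down [-0. -0. -1.] jaw dir [ 1.    -0.009 -0.   ] jaw yaw -0.5 w 66.6 F [-0.6  0.1  0.3] q [ 1.   -0.03 -0.42  2.07 -0.01  1.1   0.57]
```

View pics/w1.png

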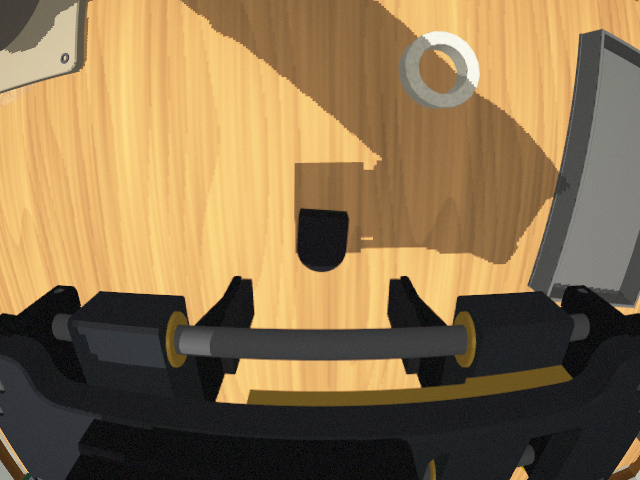

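The small heel (295–348, 208–272) sits midway between the fingers (252/388). I descend and grip.

```bash
python3 -m pendant '[{"dp":[0,0,-30],"angular":[0,0,0],"jaw":60},{"dp":[0,0,-30],"angular":[0,0,0],"jaw":60},{"dp":[0,0,-30],"angular":[0,0,0],"jaw":60},{"dp":[0,0,-24],"angular":[0,0,0],"jaw":60},{"dp":[0,0,-12],"angular":[0,0,0],"jaw":60},{"dp":[0,0,0],"angular":[0,0,0],"jaw":60},{"dp":[0,0,0],"angular":[0,0,0],"jaw":180},{"dp":[0,0,0],"angular":[0,0,0],"jaw":180},{"dp":[0,0,0],"angular":[0,0,0],"jaw":180},{"dp":[0,0,0],"angular":[0,0,0],"jaw":180},{"dp":[0,0,0],"angular":[0,0,0],"jaw":180}]' 25; python3 st.py
```

```text
time: 2.5
ee_pos: [0.3272, -0.2628, 0.0768]
eef_rot: [0.498, -0.502, 0.503, -0.498]
ft_force: [-0.7, 0.9, 4.4]
width: 0.0378
t 2.5 pos mm [ 327.2 -262.8   76.8] down [ 0.001 -0.001 -1.   ] jaw dir [ 1.    -0.009  0.001] jaw yaw -0.5 w 37.8 F [-0.7  0.9  4.4] q [ 0.97  0.18 -0.42  2.18  0.1   0.81  0.48]
```

```bash
python3 -m pendant '[{"dp":[0,0,30],"angular":[0,0,0],"jaw":180},{"dp":[0,0,40],"angular":[0,0,0],"jaw":180},{"dp":[10,15,40],"angular":[0,0,0],"jaw":180},{"dp":[22,40,10],"angular":[0,0,0],"jaw":180},{"dp":[22,40,0],"angular":[0,0,0],"jaw":180},{"dp":[22,40,0],"angular":[0,0,0],"jaw":180},{"dp":[22,40,0],"angular":[0,0,0],"jaw":180},{"dp":[22,40,0],"angular":[0,0,0],"jaw":180},{"dp":[22,40,0],"angular":[0,0,0],"jaw":180},{"dp":[22,40,0],"angular":[0,0,0],"jaw":180},{"dp":[22,40,0],"angular":[0,0,0],"jaw":180},{"dp":[22,40,0],"angular":[0,0,0],"jaw":180}]'
python3 -m pendant '[{"dp":[22,40,0],"angular":[0,0,0],"jaw":180},{"dp":[22,40,0],"angular":[0,0,0],"jaw":180},{"dp":[22,40,0],"angular":[0,0,-1],"jaw":180},{"dp":[20,40,0],"angular":[0,0,-1],"jaw":180},{"dp":[0,3,0],"angular":[0,0,0],"jaw":180},{"dp":[0,0,0],"angular":[0,0,0],"jaw":180}]'; python3 st.py
```

```text
time: 3.7
ee_pos: [0.5356, 0.1139, 0.1963]
eef_rot: [0.497, -0.502, 0.503, -0.497]
ft_force: [1.1, -0.4, -0.3]
width: 0.0379
time: 4.3
ee_pos: [0.6203, 0.2771, 0.1955]
eef_rot: [-0.49, 0.511, -0.51, 0.489]
ft_force: [-0.7, -1.0, -0.1]
width: 0.0384
t 4.3 pos mm [620.3 277.1 195.5] down [-0.001  0.    -1.   ] jaw dir [ 0.999 -0.042 -0.001] jaw yaw -2.4 w 38.4 F [-0.7 -1.  -0.1] q [ 0.02  0.63 -0.75  1.39  0.43  1.29 -0.79]
```

```bash
python3 -m pendant '[{"dp":[0,-2,-30],"angular":[0,0,0],"jaw":180},{"dp":[0,0,-35],"angular":[0,0,0],"jaw":180},{"dp":[0,0,-25],"angular":[0,0,0],"jaw":180},{"dp":[0,0,-15],"angular":[0,0,0],"jaw":180},{"dp":[0,0,-5],"angular":[0,0,0],"jaw":180},{"dp":[0,0,-3],"angular":[0,0,0],"jaw":180},{"dp":[0,0,0],"angular":[0,0,0],"jaw":180},{"dp":[0,0,0],"angular":[0,0,0],"jaw":180}]'; python3 st.py; python3 - <<'E'
from h import *
p,d,c=shot('wrist','w2')
E
```

```text
time: 5.1
ee_pos: [0.6214, 0.2737, 0.0846]
eef_rot: [0.488, -0.511, 0.511, -0.489]
ft_force: [-0.0, 0.6, -0.8]
width: 0.0386
t 5.1 pos mm [621.4 273.7  84.6] down [ 0.002  0.001 -1.   ] jaw dir [ 0.999 -0.044  0.002] jaw yaw -2.5 w 38.6 F [-0.   0.6 -0.8] q [ 0.    0.73 -0.7   1.47  0.5   1.12 -0.84]
```

View pics/w2.png

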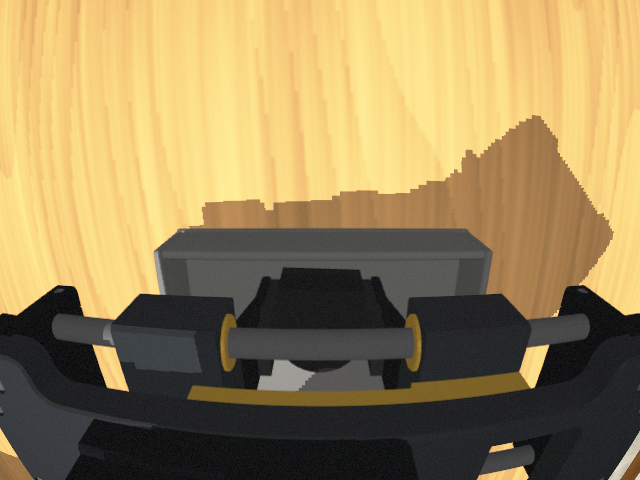

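The block is inside the tray, centred between its side walls (wall edges at x≈157 and 490). I set it down, release and go to the tin.

```bash
python3 -m pendant '[{"dp":[0,0,-2],"angular":[0,0,0],"jaw":180},{"dp":[0,0,-1],"angular":[0,0,0],"jaw":180},{"dp":[0,0,0],"angular":[0,0,0],"jaw":180}]'; python3 -m pendant '[{"dp":[0,0,0],"angular":[0,0,0],"jaw":95},{"dp":[0,0,0],"angular":[0,0,0],"jaw":95},{"dp":[0,0,0],"angular":[0,0,0],"jaw":95},{"dp":[0,0,20],"angular":[0,0,0],"jaw":95},{"dp":[0,0,40],"angular":[0,0,0],"jaw":95},{"dp":[0,0,40],"angular":[0,0,0],"jaw":95},{"dp":[-30,-15,15],"angular":[0,0,0],"jaw":60},{"dp":[-40,-21,0],"angular":[0,0,0],"jaw":60},{"dp":[-40,-21,0],"angular":[0,0,0],"jaw":60},{"dp":[-40,-21,0],"angular":[0,0,0],"jaw":60},{"dp":[-40,-21,0],"angular":[0,0,0],"jaw":60},{"dp":[-28,-18,0],"angular":[0,0,0],"jaw":60}]'; python3 st.py; python3 - <<'E'
from h import *
p,d,c=shot('wrist','w3');shot('top','top1')
i=p[:,:,::-1]; j=cv2.imread('pics/top1.png')[120:350,180:460]
cv2.imwrite('pics/c3.png',np.vstack([cv2.resize(i,(400,300)),cv2.resize(j,(400,300))]))
E
```

```text
time: 5.45
ee_pos: [0.6211, 0.2736, 0.081]
eef_rot: [0.489, -0.511, 0.511, -0.489]
ft_force: [-2.0, -0.7, 4.3]
width: 0.0383
time: 6.65
ee_pos: [0.4005, 0.1555, 0.1945]
eef_rot: [0.489, -0.511, 0.511, -0.488]
ft_force: [0.2, -0.1, 1.3]
width: 0.0667
t 6.65 pos mm [400.5 155.5 194.5] down [-0.001 -0.001 -1.   ] jaw dir [ 0.999 -0.044 -0.001] jaw yaw -2.5 w 66.7 F [ 0.2 -0.1  1.3] q [ 0.44  0.04 -0.91  2.03  0.04  1.09 -0.54]
```

View pics/c3.png

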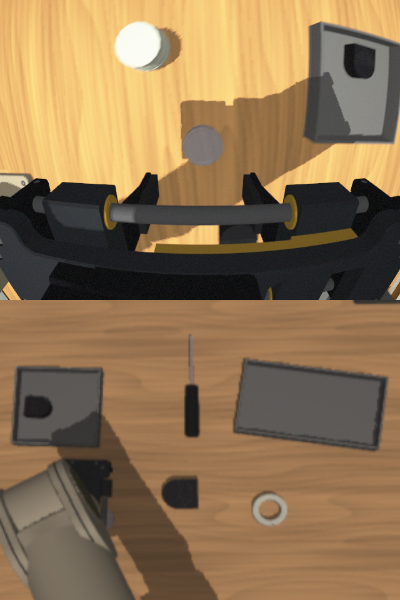

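The small heel lies flat in the left half of the square tray. The tin (202,145 in the upper half) is between the fingers, so I descend on it.

```bash
python3 -m pendant '[{"dp":[2,1,-30],"angular":[0,0,0],"jaw":60},{"dp":[0,0,-30],"angular":[0,0,0],"jaw":60},{"dp":[0,0,-30],"angular":[0,0,0],"jaw":60},{"dp":[0,0,-20],"angular":[0,0,0],"jaw":60},{"dp":[0,0,-10],"angular":[0,0,0],"jaw":60},{"dp":[0,0,0],"angular":[0,0,0],"jaw":60},{"dp":[0,0,0],"angular":[0,0,0],"jaw":150},{"dp":[0,0,0],"angular":[0,0,0],"jaw":150},{"dp":[0,0,0],"angular":[0,0,0],"jaw":150},{"dp":[0,0,0],"angular":[0,0,0],"jaw":150}]' 25; python3 st.py
```

```text
time: 7.75
ee_pos: [0.4055, 0.1575, 0.076]
eef_rot: [0.488, -0.511, 0.511, -0.489]
ft_force: [-1.8, -0.2, 5.1]
width: 0.0471
t 7.75 pos mm [405.5 157.5  76. ] down [ 0.002 -0.    -1.   ] jaw dir [ 0.999 -0.044  0.002] jaw yaw -2.6 w 47.1 F [-1.8 -0.2  5.1] q [ 0.32  0.29 -0.86  2.12  0.3   0.85 -0.76]
```

```bash
python3 -m pendant '[{"dp":[0,0,30],"angular":[0,0,0],"jaw":150},{"dp":[0,0,40],"angular":[0,0,0],"jaw":150},{"dp":[20,3,30],"angular":[0,0,0],"jaw":150},{"dp":[40,7,0],"angular":[0,0,0],"jaw":150},{"dp":[40,7,0],"angular":[0,0,0],"jaw":150},{"dp":[40,7,0],"angular":[0,0,0],"jaw":150},{"dp":[40,7,0],"angular":[0,0,0],"jaw":150},{"dp":[32,6,0],"angular":[0,0,0],"jaw":150},{"dp":[0,0,0],"angular":[0,0,0],"jaw":150}]'; python3 -m pendant '[{"dp":[0,0,-30],"angular":[0,0,0],"jaw":150},{"dp":[0,0,-30],"angular":[0,0,0],"jaw":150},{"dp":[0,0,-20],"angular":[0,0,0],"jaw":150},{"dp":[0,0,-8],"angular":[0,0,0],"jaw":150},{"dp":[0,0,-4],"angular":[0,0,0],"jaw":150},{"dp":[0,0,0],"angular":[0,0,0],"jaw":150},{"dp":[0,0,0],"angular":[0,0,0],"jaw":150}]'; python3 st.py
```

```text
time: 8.65
ee_pos: [0.6198, 0.1943, 0.1743]
eef_rot: [-0.488, 0.512, -0.511, 0.489]
ft_force: [-0.5, -0.9, -1.0]
width: 0.0474
time: 9.35
ee_pos: [0.6174, 0.1947, 0.0846]
eef_rot: [0.488, -0.511, 0.511, -0.489]
ft_force: [0.3, 0.6, -0.0]
width: 0.0474
t 9.35 pos mm [617.4 194.7  84.6] down [ 0.002  0.001 -1.   ] jaw dir [ 0.999 -0.044  0.002] jaw yaw -2.5 w 47.4 F [ 0.3  0.6 -0. ] q [ 0.16  0.69 -0.73  1.57  0.5   1.08 -0.75]
```

```bash
python3 -m pendant '[{"dp":[0,0,-2],"angular":[0,0,0],"jaw":150},{"dp":[0,0,-1],"angular":[0,0,0],"jaw":150},{"dp":[0,0,0],"angular":[0,0,0],"jaw":150}]'; python3 -m pendant '[{"dp":[0,0,0],"angular":[0,0,0],"jaw":75},{"dp":[0,0,0],"angular":[0,0,0],"jaw":75},{"dp":[0,0,0],"angular":[0,0,0],"jaw":75},{"dp":[0,0,20],"angular":[0,0,0],"jaw":75},{"dp":[0,0,40],"angular":[0,0,0],"jaw":75},{"dp":[0,0,40],"angular":[0,0,0],"jaw":75},{"dp":[-28,-31,15],"angular":[0,0,0.5],"jaw":45},{"dp":[-28,-32,0],"angular":[0,0,0.5],"jaw":45},{"dp":[-28,-32,0],"angular":[0,0,0.5],"jaw":45},{"dp":[-28,-32,0],"angular":[0,0,0.5],"jaw":45},{"dp":[-28,-32,0],"angular":[0,0,0.5],"jaw":45},{"dp":[-28,-32,0],"angular":[0,0,0],"jaw":45}]'; python3 -m pendant '[{"dp":[0,0,0],"angular":[0,0,0],"jaw":45}]'; python3 st.py; python3 - <<'E'
from h import *
p,d,c=shot('wrist','w4');shot('top','top2')
i=p[:,:,::-1]; j=cv2.imread('pics/top2.png')[120:350,180:460]
cv2.imwrite('pics/c4.png',np.vstack([cv2.resize(i,(400,300)),cv2.resize(j,(400,300))]))
E
```

```text
time: 9.65
ee_pos: [0.6169, 0.1944, 0.0804]
eef_rot: [0.489, -0.511, 0.511, -0.489]
ft_force: [0.5, 0.5, -0.2]
width: 0.0471
time: 10.85
ee_pos: [0.4477, 0.0024, 0.1952]
eef_rot: [0.5, -0.5, 0.5, -0.5]
ft_force: [-0.5, -0.2, 0.0]
width: 0.0717
time: 10.95
ee_pos: [0.4461, -0.0011, 0.1949]
eef_rot: [0.5, -0.501, 0.502, -0.497]
ft_force: [1.1, 0.1, -0.3]
width: 0.0715
t 10.95 pos mm [446.1  -1.1 194.9] down [-0.002 -0.004 -1.   ] jaw dir [ 1.    -0.007 -0.002] jaw yaw -0.4 w 71.5 F [ 1.1  0.1 -0.3] q [ 0.76  0.09 -0.88  1.99  0.08  1.09 -0.16]
```

View pics/c4.png

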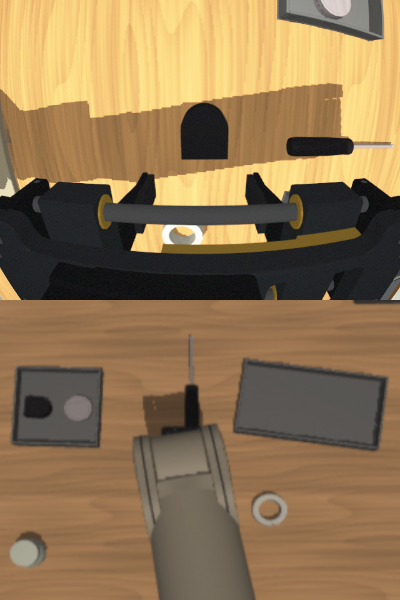

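Small heel and tin stand side by side in the square tray. The large heel (181–228, 103–158 upper half) is about 2 mm to +x, so I correct and descend.

```bash
python3 -m pendant '[{"dp":[2,4,-30],"angular":[0,0,0],"jaw":45},{"dp":[0,0,-30],"angular":[0,0,0],"jaw":45},{"dp":[0,0,-30],"angular":[0,0,0],"jaw":45},{"dp":[0,0,-20],"angular":[0,0,0],"jaw":45},{"dp":[0,0,-8],"angular":[0,0,0],"jaw":45},{"dp":[0,0,0],"angular":[0,0,0],"jaw":45},{"dp":[0,0,0],"angular":[0,0,0],"jaw":130},{"dp":[0,0,0],"angular":[0,0,0],"jaw":130},{"dp":[0,0,0],"angular":[0,0,0],"jaw":130},{"dp":[0,0,0],"angular":[0,0,0],"jaw":130}]' 25; python3 st.py
```

```text
time: 12.05
ee_pos: [0.4515, 0.0074, 0.0781]
eef_rot: [0.5, -0.5, 0.501, -0.5]
ft_force: [-0.8, -0.7, 6.4]
width: 0.0539
t 12.05 pos mm [451.5   7.4  78.1] down [ 0.001 -0.    -1.   ] jaw dir [ 1.    -0.001  0.001] jaw yaw -0.0 w 53.9 F [-0.8 -0.7  6.4] q [ 0.64  0.32 -0.83  2.08  0.31  0.86 -0.36]
```

```bash
python3 -m pendant '[{"dp":[0,0,30],"angular":[0,0,0],"jaw":130},{"dp":[0,0,40],"angular":[0,0,0],"jaw":130},{"dp":[5,-7,40],"angular":[0,0,0],"jaw":130},{"dp":[25,-35,0],"angular":[0,0,-1.5],"jaw":130},{"dp":[25,-35,0],"angular":[0,0,-1.5],"jaw":130},{"dp":[25,-35,0],"angular":[0,0,-1.5],"jaw":130},{"dp":[25,-35,0],"angular":[0,0,-1.5],"jaw":130},{"dp":[25,-35,0],"angular":[0,0,-1.5],"jaw":130},{"dp":[25,-35,0],"angular":[0,0,-1.7],"jaw":130},{"dp":[7,-12,0],"angular":[0,0,0],"jaw":130},{"dp":[0,0,0],"angular":[0,0,0],"jaw":130}]'; python3 st.py;  python3 -m pendant '[{"dp":[0,0,-35],"angular":[0,0,0],"jaw":130},{"dp":[0,0,-30],"angular":[0,0,0],"jaw":130},{"dp":[0,0,-20],"angular":[0,0,0],"jaw":130},{"dp":[0,0,-10],"angular":[0,0,0],"jaw":130},{"dp":[0,0,-7],"angular":[0,0,0],"jaw":130},{"dp":[0,0,0],"angular":[0,0,0],"jaw":130},{"dp":[0,0,0],"angular":[0,0,0],"jaw":130}]'; python3 st.py; python3 - <<'E'
from h import *
p,d,c=shot('wrist','w5')
E
```

```text
time: 13.15
ee_pos: [0.613, -0.2241, 0.1865]
eef_rot: [-0.457, 0.54, -0.539, 0.457]
ft_force: [-0.5, 0.1, -0.8]
width: 0.0537
t 13.15 pos mm [ 613.  -224.1  186.5] down [-0.  0. -1.] jaw dir [ 0.986 -0.164 -0.   ] jaw yaw -9.4 w 53.7 F [-0.5  0.1 -0.8] q [ 0.77  0.56 -0.67  1.48  0.36  1.23 -0.12]
time: 13.85
ee_pos: [0.6134, -0.2214, 0.0864]
eef_rot: [0.458, -0.538, 0.539, -0.458]
ft_force: [-0.1, 1.1, -2.5]
width: 0.0541
t 13.85 pos mm [ 613.4 -221.4   86.4] down [ 0.001 -0.    -1.   ] jaw dir [ 0.987 -0.16   0.001] jaw yaw -9.2 w 54.1 F [-0.1  1.1 -2.5] q [ 0.74  0.66 -0.63  1.56  0.43  1.07 -0.16]
```

View pics/w5.png

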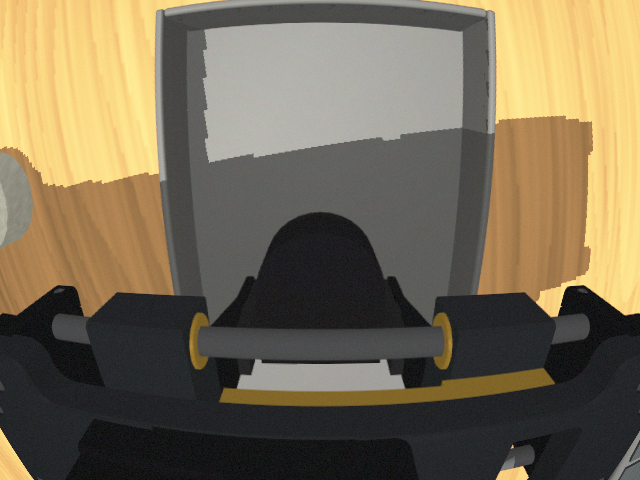

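The large heel is centred across the long tray (walls at 165–490). I lower and release it, then go to the tape.

```bash
python3 -m pendant '[{"dp":[0,0,-2],"angular":[0,0,0],"jaw":130},{"dp":[0,0,-1.5],"angular":[0,0,0],"jaw":130},{"dp":[0,0,0],"angular":[0,0,0],"jaw":130}]'; python3 -m pendant '[{"dp":[0,0,0],"angular":[0,0,0],"jaw":60},{"dp":[0,0,0],"angular":[0,0,0],"jaw":60},{"dp":[0,0,0],"angular":[0,0,0],"jaw":60},{"dp":[0,0,20],"angular":[0,0,0],"jaw":60},{"dp":[0,0,40],"angular":[0,0,0],"jaw":60},{"dp":[0,0,40],"angular":[0,0,0],"jaw":60},{"dp":[-30,13,10],"angular":[0,0,0],"jaw":30},{"dp":[-42,18,0],"angular":[0,0,0],"jaw":30},{"dp":[-42,18,0],"angular":[0,0,0],"jaw":30},{"dp":[-42,18,0],"angular":[0,0,0],"jaw":30},{"dp":[-40,18,0],"angular":[0,0,0],"jaw":30},{"dp":[0,1,0],"angular":[0,0,0],"jaw":30}]'; python3 -m pendant '[{"dp":[0,0,0],"angular":[0,0,0],"jaw":30}]';python3 st.py; python3 - <<'E'
from h import *
p,d,c=shot('wrist','w6');shot('top','top3')
i=p[:,:,::-1]; j=cv2.imread('pics/top3.png')[120:350,180:460]
cv2.imwrite('pics/c6.png',np.vstack([cv2.resize(i,(400,300)),cv2.resize(j,(400,300))]))
E
```

```text
time: 14.2
ee_pos: [0.6132, -0.2216, 0.0822]
eef_rot: [0.458, -0.538, 0.539, -0.458]
ft_force: [0.2, 0.2, 2.0]
width: 0.0542
time: 15.4
ee_pos: [0.4123, -0.134, 0.1911]
eef_rot: [-0.46, 0.539, -0.539, 0.456]
ft_force: [-0.2, 0.1, 0.8]
width: 0.0768
time: 15.5
ee_pos: [0.4166, -0.1357, 0.1923]
eef_rot: [0.458, -0.538, 0.54, -0.458]
ft_force: [-0.2, -0.7, 0.2]
width: 0.0767
t 15.5 pos mm [ 416.6 -135.7  192.3] down [ 0.001 -0.002 -1.   ] jaw dir [ 0.987 -0.161  0.001] jaw yaw -9.3 w 76.7 F [-0.2 -0.7  0.2] q [ 1.01  0.06 -0.81  2.02  0.05  1.08  0.02]
```

View pics/c6.png

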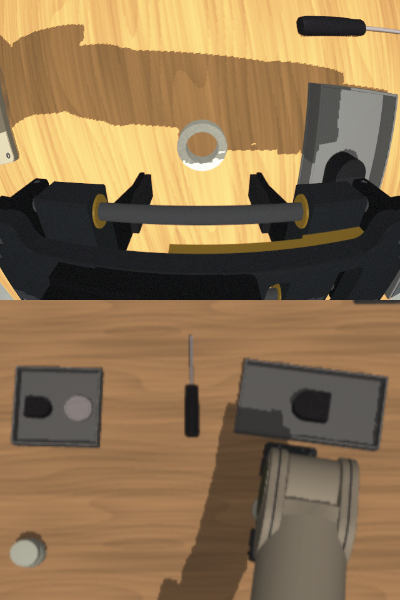

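The tape (202,145 upper half) is centred between the fingers; the large heel lies flat mid-tray. I descend on the tape.

```bash
python3 -m pendant '[{"dp":[0,0,-30],"angular":[0,0,0],"jaw":30},{"dp":[0,0,-30],"angular":[0,0,0],"jaw":30},{"dp":[0,0,-30],"angular":[0,0,0],"jaw":30},{"dp":[0,0,-20],"angular":[0,0,0],"jaw":30},{"dp":[0,0,-7],"angular":[0,0,0],"jaw":30},{"dp":[0,0,0],"angular":[0,0,0],"jaw":30},{"dp":[0,0,0],"angular":[0,0,0],"jaw":110},{"dp":[0,0,0],"angular":[0,0,0],"jaw":110},{"dp":[0,0,0],"angular":[0,0,0],"jaw":110},{"dp":[0,0,0],"angular":[0,0,0],"jaw":110}]' 20; python3 st.py
```

```text
time: 16.6
ee_pos: [0.4175, -0.1358, 0.0756]
eef_rot: [0.458, -0.538, 0.539, -0.458]
ft_force: [-1.1, -0.2, 4.8]
width: 0.0591
t 16.6 pos mm [ 417.5 -135.8   75.6] down [ 0.001 -0.001 -1.   ] jaw dir [ 0.987 -0.161  0.002] jaw yaw -9.2 w 59.1 F [-1.1 -0.2  4.8] q [ 0.93  0.28 -0.77  2.12  0.26  0.84 -0.16]
```

```bash
python3 -m pendant '[{"dp":[0,0,30],"angular":[0,0,0],"jaw":110},{"dp":[0,0,40],"angular":[0,0,0],"jaw":110},{"dp":[0,0,40],"angular":[0,0,0],"jaw":110},{"dp":[35,-29,0],"angular":[0,0,0],"jaw":110},{"dp":[35,-29,0],"angular":[0,0,0],"jaw":110},{"dp":[35,-29,0],"angular":[0,0,0],"jaw":110},{"dp":[35,-29,0],"angular":[0,0,0],"jaw":110},{"dp":[35,-29,0],"angular":[0,0,0],"jaw":110},{"dp":[11,-8,0],"angular":[0,0,0],"jaw":110},{"dp":[0,0,0],"angular":[0,0,0],"jaw":110},{"dp":[0,0,0],"angular":[0,0,0],"jaw":110}]'; python3 st.py;  python3 -m pendant '[{"dp":[0,0,-35],"angular":[0,0,0],"jaw":110},{"dp":[0,0,-35],"angular":[0,0,0],"jaw":110},{"dp":[0,0,-20],"angular":[0,0,0],"jaw":110},{"dp":[0,0,-8],"angular":[0,0,0],"jaw":110},{"dp":[0,0,-4],"angular":[0,0,0],"jaw":110},{"dp":[0,0,0],"angular":[0,0,0],"jaw":110},{"dp":[0,0,0],"angular":[0,0,0],"jaw":110}]'; python3 st.py; python3 - <<'E'
from h import *
p,d,c=shot('wrist','w7')
E
```

```text
time: 17.7
ee_pos: [0.6026, -0.2877, 0.1846]
eef_rot: [-0.458, 0.539, -0.538, 0.458]
ft_force: [-1.0, 0.4, -0.5]
width: 0.059
t 17.7 pos mm [ 602.6 -287.7  184.6] down [-0.     0.001 -1.   ] jaw dir [ 0.987 -0.16  -0.001] jaw yaw -9.2 w 59.0 F [-1.   0.4 -0.5] q [ 0.86  0.6  -0.69  1.43  0.39  1.25 -0.03]
time: 18.4
ee_pos: [0.6035, -0.2886, 0.0843]
eef_rot: [0.458, -0.538, 0.539, -0.458]
ft_force: [-0.5, 0.7, 0.3]
width: 0.0591
t 18.4 pos mm [ 603.5 -288.6   84.3] down [ 0.002 -0.001 -1.   ] jaw dir [ 0.987 -0.16   0.002] jaw yaw -9.2 w 59.1 F [-0.5  0.7  0.3] q [ 0.84  0.7  -0.65  1.51  0.45  1.09 -0.07]
```

View pics/w7.png

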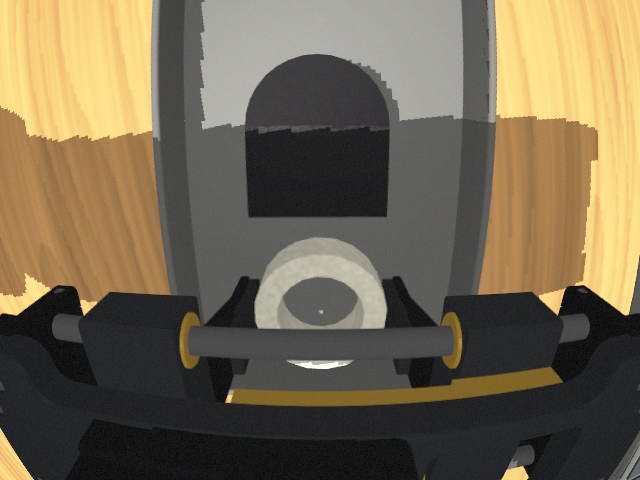

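```bash
python3 -m pendant '[{"dp":[0,0,-2],"angular":[0,0,0],"jaw":110},{"dp":[0,0,-1],"angular":[0,0,0],"jaw":110},{"dp":[0,0,0],"angular":[0,0,0],"jaw":110}]'; python3 -m pendant '[{"dp":[0,0,0],"angular":[0,0,0],"jaw":45},{"dp":[0,0,0],"angular":[0,0,0],"jaw":45},{"dp":[0,0,0],"angular":[0,0,0],"jaw":45},{"dp":[0,0,20],"angular":[0,0,0],"jaw":45},{"dp":[0,0,40],"angular":[0,0,0],"jaw":45},{"dp":[0,0,40],"angular":[0,0,0],"jaw":45},{"dp":[-10,22,10],"angular":[0,0,0],"jaw":20},{"dp":[-20,43,0],"angular":[0,0,0],"jaw":20},{"dp":[-20,43,0],"angular":[0,0,0],"jaw":20},{"dp":[-20,43,0],"angular":[0,0,0],"jaw":20},{"dp":[-20,43,0],"angular":[0,0,0],"jaw":20},{"dp":[-20,43,0],"angular":[0,0,0],"jaw":20}]'; python3 -m pendant '[{"dp":[-20,43,0],"angular":[0,0,0],"jaw":20},{"dp":[-20,43,0],"angular":[0,0,0],"jaw":20},{"dp":[-20,43,0],"angular":[0,0,0],"jaw":20},{"dp":[-20,43,0],"angular":[0,0,0],"jaw":20},{"dp":[-20,43,0],"angular":[0,0,0],"jaw":20},{"dp":[-20,43,0],"angular":[0,0,0],"jaw":20},{"dp":[-20,43,0],"angular":[0,0,0],"jaw":20},{"dp":[-10,28,0],"angular":[0,0,0],"jaw":20},{"dp":[0,0,0],"angular":[0,0,0],"jaw":20},{"dp":[0,0,0],"angular":[0,0,0],"jaw":20}]';python3 st.py; python3 - <<'E'
from h import *
p,d,c=shot('wrist','w8');shot('top','top4')
i=p[:,:,::-1]; j=cv2.imread('pics/top4.png')[120:350,180:460]
cv2.imwrite('pics/c8.png',np.vstack([cv2.resize(i,(400,300)),cv2.resize(j,(400,300))]))
E
```

```text
time: 18.75
ee_pos: [0.603, -0.2886, 0.0799]
eef_rot: [0.458, -0.539, 0.539, -0.458]
ft_force: [-1.6, -0.6, -0.9]
width: 0.0589
time: 19.95
ee_pos: [0.4919, -0.05, 0.1898]
eef_rot: [0.458, -0.538, 0.539, -0.458]
ft_force: [1.2, 1.4, 0.6]
width: 0.0803
time: 20.95
ee_pos: [0.3426, 0.2778, 0.1898]
eef_rot: [-0.459, 0.538, -0.538, 0.459]
ft_force: [-0.3, -0.6, -0.2]
width: 0.0802
t 20.95 pos mm [342.6 277.8 189.8] down [-0.  0. -1.] jaw dir [ 0.987 -0.159 -0.   ] jaw yaw -9.1 w 80.2 F [-0.3 -0.6 -0.2] q [ 0.37  0.15 -1.2   2.    0.15  1.09 -1.05]
```

View pics/c8.png

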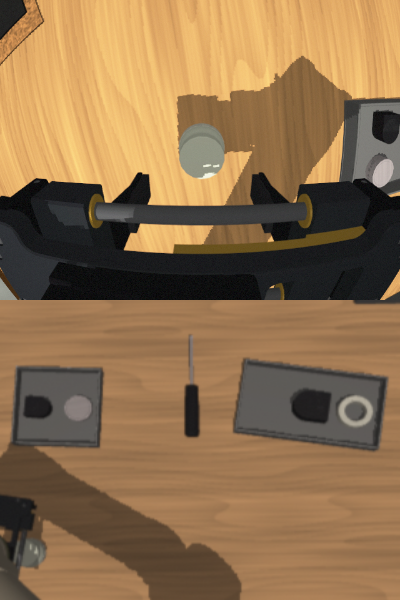

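The pot (202,150 upper half) is centred between the open fingers. I descend on it.

```bash
python3 -m pendant '[{"dp":[0,0,-30],"angular":[0,0,0],"jaw":20},{"dp":[0,0,-30],"angular":[0,0,0],"jaw":20},{"dp":[0,0,-30],"angular":[0,0,0],"jaw":20},{"dp":[0,0,-16],"angular":[0,0,0],"jaw":20},{"dp":[0,0,-6],"angular":[0,0,0],"jaw":20},{"dp":[0,0,0],"angular":[0,0,0],"jaw":20},{"dp":[0,0,0],"angular":[0,0,0],"jaw":50},{"dp":[0,0,0],"angular":[0,0,0],"jaw":75},{"dp":[0,0,0],"angular":[0,0,0],"jaw":130},{"dp":[0,0,0],"angular":[0,0,0],"jaw":130},{"dp":[0,0,0],"angular":[0,0,0],"jaw":130},{"dp":[0,0,0],"angular":[0,0,0],"jaw":130}]' 25; python3 st.py; python3 - <<'E'
from h import *
p,d,c=shot('side','s9')
cv2.imwrite('pics/s9c.png',cv2.resize(p[250:450,230:470,::-1],None,fx=3,fy=3))
E
```

```text
time: 22.25
ee_pos: [0.3432, 0.2775, 0.0781]
eef_rot: [0.458, -0.538, 0.539, -0.458]
ft_force: [-1.3, -2.7, 6.8]
width: 0.0527
t 22.25 pos mm [343.2 277.5  78.1] down [ 0.001 -0.    -1.   ] jaw dir [ 0.987 -0.161  0.001] jaw yaw -9.2 w 52.7 F [-1.3 -2.7  6.8] q [ 0.18  0.38 -1.05  2.1   0.43  0.89 -1.28]
```

View pics/s9c.png

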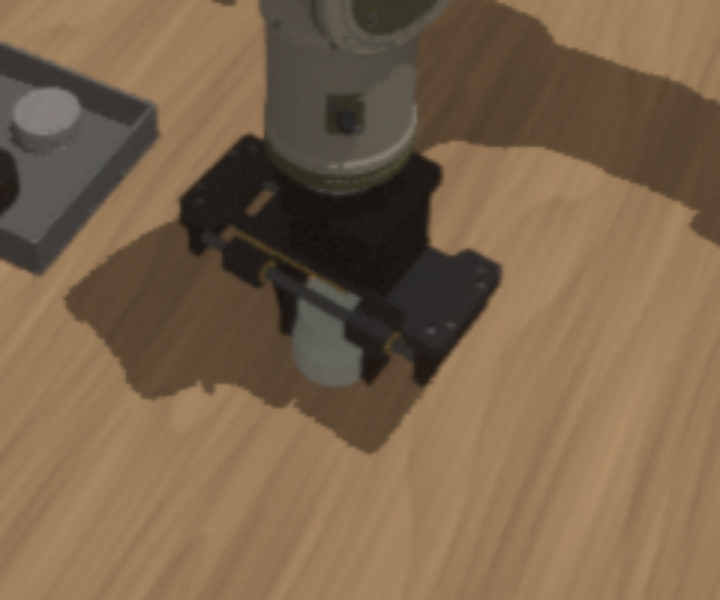

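The jaws hold the pot's body at 52.7 mm and the pot stands upright. I lift it and carry it to the long tray.

```bash
python3 -m pendant '[{"dp":[0,0,20],"angular":[0,0,0],"jaw":130},{"dp":[0,0,30],"angular":[0,0,0],"jaw":130},{"dp":[0,0,40],"angular":[0,0,0],"jaw":130},{"dp":[0,0,30],"angular":[0,0,0],"jaw":130},{"dp":[12,-17,0],"angular":[0,0,0],"jaw":130},{"dp":[24,-34,0],"angular":[0,0,0],"jaw":130},{"dp":[24,-34,0],"angular":[0,0,0],"jaw":130},{"dp":[24,-34,0],"angular":[0,0,0],"jaw":130},{"dp":[24,-34,0],"angular":[0,0,0],"jaw":130},{"dp":[24,-34,0],"angular":[0,0,0],"jaw":130},{"dp":[24,-34,0],"angular":[0,0,0],"jaw":130},{"dp":[24,-34,0],"angular":[0,0,0],"jaw":130}]'; python3 -m pendant '[{"dp":[24,-34,0],"angular":[0,0,0],"jaw":130},{"dp":[24,-34,0],"angular":[0,0,0],"jaw":130},{"dp":[24,-34,0],"angular":[0,0,0],"jaw":130},{"dp":[24,-34,0],"angular":[0,0,0],"jaw":130},{"dp":[9,-21,0],"angular":[0,0,0],"jaw":130},{"dp":[0,0,0],"angular":[0,0,0],"jaw":130},{"dp":[0,0,0],"angular":[0,0,0],"jaw":130}]'; python3 st.py; python3 - <<'E'
from h import *
p,d,c=shot('wrist','w10')
E
```

```text
time: 23.5
ee_pos: [0.5235, 0.0208, 0.1974]
eef_rot: [-0.458, 0.539, -0.539, 0.458]
ft_force: [0.8, 0.8, -0.6]
width: 0.0528
time: 24.2
ee_pos: [0.6276, -0.1342, 0.1971]
eef_rot: [-0.458, 0.539, -0.538, 0.458]
ft_force: [-0.3, 0.7, -1.1]
width: 0.0527
t 24.2 pos mm [ 627.6 -134.2  197.1] down [-0.001  0.001 -1.   ] jaw dir [ 0.987 -0.161 -0.001] jaw yaw -9.3 w 52.7 F [-0.3  0.7 -1.1] q [ 0.75  0.58 -0.84  1.49  0.44  1.27 -0.31]
```

View pics/w10.png

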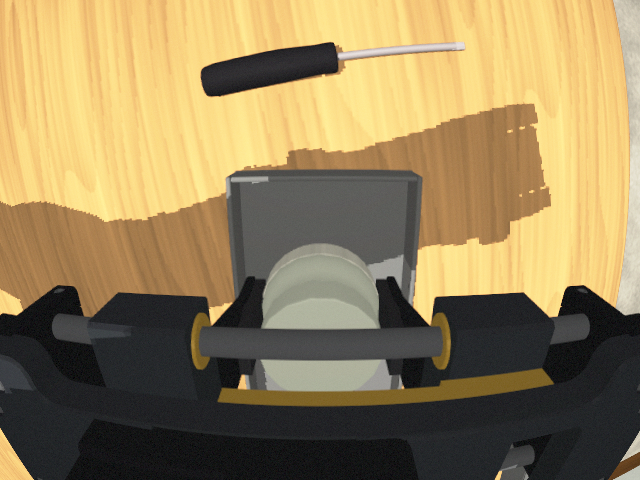

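The pot is upright over the tray's near end, with the tray walls at 228 and 420 about the gripper's centre at 320. I descend.

```bash
python3 -m pendant '[{"dp":[0,0,-25],"angular":[0,0,0],"jaw":130},{"dp":[0,0,-30],"angular":[0,0,0],"jaw":130},{"dp":[0,0,-30],"angular":[0,0,0],"jaw":130},{"dp":[0,0,-16],"angular":[0,0,0],"jaw":130},{"dp":[0,0,-8],"angular":[0,0,0],"jaw":130},{"dp":[0,0,-2],"angular":[0,0,0],"jaw":130},{"dp":[0,0,0],"angular":[0,0,0],"jaw":130},{"dp":[0,0,0],"angular":[0,0,0],"jaw":130}]'; python3 -m pendant '[{"dp":[0,0,-2],"angular":[0,0,0],"jaw":130},{"dp":[0,0,-1],"angular":[0,0,0],"jaw":130},{"dp":[0,0,0],"angular":[0,0,0],"jaw":130}]';python3 st.py
```

```text
time: 25.05
ee_pos: [0.6286, -0.1345, 0.0881]
eef_rot: [0.458, -0.538, 0.539, -0.459]
ft_force: [-0.3, -0.6, -1.0]
width: 0.0532
time: 25.35
ee_pos: [0.6279, -0.1346, 0.0838]
eef_rot: [0.458, -0.539, 0.539, -0.458]
ft_force: [-0.4, 0.5, -1.2]
width: 0.0531
t 25.35 pos mm [ 627.9 -134.6   83.8] down [ 0. -0. -1.] jaw dir [ 0.987 -0.161  0.   ] jaw yaw -9.2 w 53.1 F [-0.4  0.5 -1.2] q [ 0.71  0.69 -0.78  1.58  0.53  1.09 -0.37]
```

```bash
python3 -m pendant '[{"dp":[0,0,-1],"angular":[0,0,0],"jaw":130},{"dp":[0,0,0],"angular":[0,0,0],"jaw":130},{"dp":[0,0,0],"angular":[0,0,0],"jaw":90},{"dp":[0,0,0],"angular":[0,0,0],"jaw":60},{"dp":[0,0,0],"angular":[0,0,0],"jaw":50},{"dp":[0,0,0],"angular":[0,0,0],"jaw":50},{"dp":[0,0,10],"angular":[0,0,0],"jaw":50},{"dp":[0,0,30],"angular":[0,0,0],"jaw":50},{"dp":[0,0,40],"angular":[0,0,0],"jaw":50},{"dp":[0,0,40],"angular":[0,0,0],"jaw":50},{"dp":[0,0,30],"angular":[0,0,0],"jaw":50},{"dp":[-40,0,10],"angular":[0,0,0],"jaw":50}]'; python3 -m pendant '[{"dp":[-40,0,10],"angular":[0,0,0],"jaw":50},{"dp":[-40,0,0],"angular":[0,0,0],"jaw":50},{"dp":[-40,10,0],"angular":[0,0,0],"jaw":50},{"dp":[-40,20,0],"angular":[0,0,0],"jaw":50},{"dp":[-20,20,0],"angular":[0,0,0],"jaw":50},{"dp":[0,0,0],"angular":[0,0,0],"jaw":50},{"dp":[0,0,0],"angular":[0,0,0],"jaw":50}]'; python3 st.py; python3 - <<'E'
from h import *
import m
p,d,c=shot('top','top5'); q,_,_=shot('side','side5')
cv2.imwrite('pics/c11.png',np.vstack([cv2.resize(p[120:350,150:540,::-1],(507,299)),cv2.resize(q[90:390,60:440,::-1],(380,300))[:, :] if 0 else cv2.resize(q[90:390,60:440,::-1],(507,299))]))
m.meas('top5',dict(large=(350,420,175,225,.025),screw=(300,328,140,232,.006),bottle=(485,540,200,250,.06),pot=(345,380,160,230,.05),sq=(195,248,175,228,.012)))
P=cloud(d,c)
R=lambda a:np.array([[np.cos(a),np.sin(a)],[-np.sin(a),np.cos(a)]])
for nm,(cx,cy,a,hx,hy) in dict(long=(615.6,-211.7,-.16,60,115),sq=(619.2,230.2,-.044,65,65)).items():
    xy=(P[...,:2]*1000-[cx,cy])@R(a).T
    msk=(abs(xy[...,0])<hx)&(abs(xy[...,1])<hy)&(P[...,2]>.016)
    n,L,S,C=cv2.connectedComponentsWithStats(msk.astype(np.uint8))
    for k in range(1,n):
        if S[k,4]>30:
            mm=L==k;t=P[mm][:,2];top=np.percentile(t,80);mt=mm&(P[...,2]>top-.008)
            print(nm,S[k,4],'top %.1f'%(top*1000),'std %.1f'%(P[mt][:,2].std()*1000),'local mid',np.round((xy[mt].min(0)+xy[mt].max(0))/2,1),'ext',np.round(np.ptp(xy[mt],axis=0),1))
E
```

```text
time: 26.55
ee_pos: [0.5912, -0.1334, 0.2472]
eef_rot: [0.456, -0.537, 0.54, -0.461]
ft_force: [-0.2, 0.3, 1.0]
width: 0.0704
time: 27.25
ee_pos: [0.408, -0.0846, 0.2536]
eef_rot: [0.459, -0.538, 0.54, -0.458]
ft_force: [0.7, -0.7, 0.6]
width: 0.07
t 27.25 pos mm [408.  -84.6 253.6] down [ 0.001 -0.003 -1.   ] jaw dir [ 0.987 -0.16   0.002] jaw yaw -9.2 w 70.0 F [ 0.7 -0.7  0.6] q [ 1.18 -0.1  -1.    1.98 -0.09  1.21  0.04]
large 296 bench 0.0031 top 0.0601 rect [ 624.7 -133.4] [46.7 46.2] 3.3 circ 625.4 -134.0 24.0 mean [ 625.3 -133.6   59.1]
screw 269 bench -0.0002 top 0.0266 rect [642.1  -5.6] [ 19.9 166.6] 89.2 circ 642.1 -8.1 83.4 mean [607.6  -4.7  24.4]
bottle 94 bench -0.0001 top 0.1485 rect [ 542. -475.] [21.8 21.4] 73.5 circ 541.3 -474.4 12.9 mean [ 541.9 -473.8  150.1]
pot 253 bench 0.0022 top 0.0626 rect [579.5 -99.7] [ 46.5 160.7] 53.5 circ 575.8 -104.6 81.3 mean [ 623.6 -132.7   63.6]
sq 360 bench 0.0033 top 0.0324 rect [610.5 214.8] [148.7  69.6] 67.3 circ 593.9 221.2 75.9 mean [614.9 237.6  30. ]
long 413 top 60.7 std 2.6 local mid [-2.8 78.8] ext [47.3 46.5]
long 547 top 39.7 std 2.6 local mid [-3. -0.] ext [54.8 61.8]
long 314 top 30.4 std 2.4 local mid [ -2.6 -77.4] ext [60.3 58. ]
sq 268 top 32.1 std 2.7 local mid [-1.5 34.8] ext [40.3 44.8]
sq 308 top 27.8 std 2.5 local mid [ -2.9 -37.2] ext [48.  47.8]
```

View pics/c11.png

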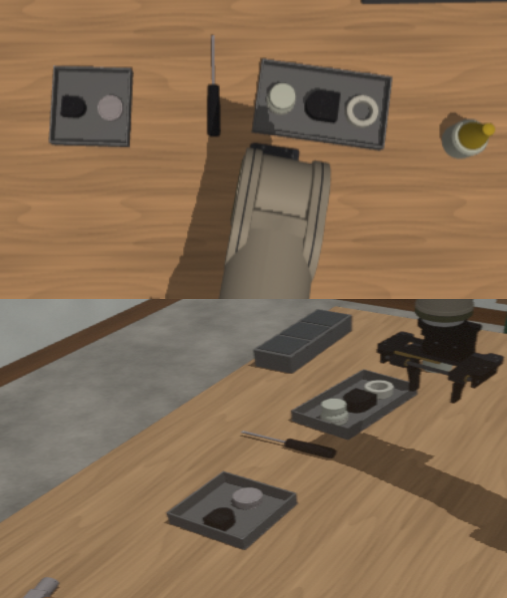

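All five things stand flat on the tray floors. Their measured tops match object height plus floor within the depth noise, and the robot is clear.

```bash
python3 -m pendant '[{"dp":[0,0,0],"angular":[0,0,0],"jaw":50},{"dp":[0,0,0],"angular":[0,0,0],"jaw":50},{"dp":[0,0,0],"angular":[0,0,0],"jaw":50}]'; python3 -c "
from bench import *
print(close_job())"
```

```text
time: 27.65
ee_pos: [0.4081, -0.0845, 0.2526]
eef_rot: [-0.458, 0.539, -0.538, 0.458]
ft_force: [-0.9, -0.8, -0.6]
width: 0.0701
the job is handed in; nothing more can be done
None
```

Both kits are made up and the job is handed in, after about 28 s of robot time. The hand-in gave no verdict.

- **Long tray:** the glue pot, large heel and tape roll lie side by side along the tray, at about y = +79, 0 and -77 mm in its frame.
- **Square tray:** the small heel and eyelet tin lie side by side, at about y = +35 and -37 mm in its frame.

**Last checks:**
- **Seating:** In the final top view every top was within about 2 mm of the object's height plus the floor, so everything lies flat on the tray floor. The depth camera reads about 1–3 mm high.
- **Glue pot:** It looked upright in each picture I took, and the gripper pointed straight down at every reading.
- **Bystanders:** The bottle reads within 1 mm of where it was. The screwdriver's mean position also moved less than 1 mm. Its outline came out 18 mm shorter, which I put down to depth noise on the thin blade. I did not measure the hammer, but the arm never went near it.
- **Robot:** It was clear of everything, with a force reading of about zero.

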